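# Open the spring-loaded cooling-water strainer

## Robot

A 6-joint arm with a two-finger parallel gripper is mounted at the origin on the work surface. World frame = base frame: x ahead of the robot, y to its left, z up, the work surface at z = 0. Lengths are in m, angles in degrees, forces in N, time in s.
With the tool pointing down it reaches from about 0.35 to 0.925 m from the base axis. Payload 6.4 kg.
Tool frame: the origin (TCP) lies midway between the tips of the shut fingers; the grasp point (between the pads) lies 19 mm behind it; z points along the fingers, y is the line along which they close (so a half turn about z gives the same grasp; the last joint's range is limited). The gripper opens to 85 mm and grips with 20 to 120 N. Pads are 22 mm wide; open, the fingers measure 114 mm over their backs; the gripper's body (76 mm by 85 mm) begins 54 mm behind the grasp point. The pads swing forward as they close: fully open they stand 13 mm farther back than shut.
Start: joints at [53.222, 14.043, 89.255, -0, 76.702, -9.975], TCP at [0.293, 0.58, 0.231] pointing down, gripper open.
Joint ranges: [-179.41, 179.41], [-58.25, 129.5], [7.25, 145.43], [-54.29, 234.29], [11.92, 165.04], [-157.13, 157.13]. Speed limits (degrees/s): [147.25, 147.25, 180, 180, 180, 180].

## Interface

Orientations are given as a 3x3 rotation matrix whose columns are the frame's x, y, z axes.
In Python, from cell import * gives the robot as it stands. The module is installed in compiled form; this text tells all that it offers.
- The arm moves only by the tool carry_out, never from a script. Its argument "motion" is a list of rows, each a list of 7 numbers: the opening, from -1 (shut) to 1 (fully open), then the shift along the tool's x, y, z in m, then the turn, a rotation vector about the tool's x, y, z in rad. A call has 1 to 12 rows; each row is the pose to reach, as a shift and turn from the pose commanded when the call began, along the tool's axes at that moment; what a row does not reach only later rows make up. A row lasts 1/8 s, in which the tool goes at most 62.5 mm and 10.7 degrees, less where a joint would pass 70% of its speed; a pose out of reach is approached as far as the arm can. A call with a gripper value outside its range is refused whole. The fingers move at their own pace and stop on an object; "force" is the grip in N (left out, the last holds). Time passes only in rows, so rows that repeat a pose let the fingers close. It gives the time, the measured TCP pose, the force, the opening and the grip force at its end, in the units of the state.
- read_state(): the state, without advancing time (a new reading comes with each control period).
- grab_frame(name): name is "scene" or "side" or "wrist"; returns a dict with "frame" (400x640x3 uint8, blue, green, red), "mtx" (3x3 intrinsics, pixels), "k1" (the pictures are not rectified: a ray, as slopes to the right and down, at radius r is drawn at 1 + k1 r^2 times it, then the intrinsics apply), "extrinsics" (4x4, takes a point from camera to world coordinates). Camera axes: x right, y up, looking along -z (the intrinsics and any distortion apply to the point x, -y, -z); pixel columns grow to the right and rows downward; lengths in m; the calibration is good to about 2 mm. A picture is of the moment at which its call begins. There is no depth.
- sign_off(): hands the job in; it is judged then, once.
The state is a dict: "time": time; "joint_positions": joint angles; "dq": joint speeds; "joint_efforts": joint torques, N m; "ee_pos": TCP position; "ee_rot": TCP orientation; "wrist_force": force on the tool from outside, world axes, zero at the start; "torque": the same for the moment, N m; "width": finger opening in m; "grasp_force": force on a finger pad.
Only numpy, scipy, OpenCV 4.12 (cv2) and the standard library are available. Lean on these libraries where they do the work, as an engineer would, in place of code of your own. Each camera call takes 0.05 s, during which the arm holds its last target. There are 200 camera calls.

## Task

Unscrew the blue cap of the cooling-water strainer (anticlockwise) without forcing its thread: while it is still on, pull, press or push it with no more than about 10 N. Have it in the gripper when it comes free, because the spring inside will throw it off where the safety collar lets go (that place has to be felt for), lift it clear, and set it down gently, standing on its rim with the grip on top, inside the white tray. Leave everything else on the bench where it is.

Things in the scene. Friction and masses are not known exactly. Their poses are not given: they have to be found in the camera images.
- cap_mid (a point): middle of the blue plastic screw cap (about 0.12 kg, 56 mm tall): its top 16 mm is a round ribbed grip 54 mm across, below it a hollow skirt 51 mm across, 40 mm deep. The point lies on its axis, 28 mm above its bottom rim; the grip's middle is 20 mm higher. z points out of the cap's top
- cap: the same cap, origin at the centre of its rim. Right-hand thread: unscrews anticlockwise seen from above, rises 26 mm a turn, stays where it is left, turns with under 0.5 N m; 1.3 mm of sideways play. After about 0.9 to 1 turn the thread ends, but a safety collar on the neck still holds the cap's two inner lugs at that height (see neck)
- housing: cooling-water strainer, fixed to the bench: steel base plate 130 x 100 mm, blue round body 62 mm across, brass pipe stubs to both sides (along its y, reaching 78 mm out, 30 mm up), grey flange 68 mm across with its top 60 mm above the bench. Origin on the bench under its centre, on the axis of neck and cap; z up
- neck (a point): flange top centre, on the axis. Neck 43.5 mm across, 35 mm tall. Safety collar at its top, hidden by the cap: a level lip with 2 notches, met 5 to 65 degrees past the thread's end, differently each time. Only there, for about 12 degrees of turn, the cap comes out upward (6 mm); turned on, the lugs strike the notch's end or go under the lip again. A spring follower pushes the cap up (8 N home, 5 N at the collar)
- tray: white square parts tray, 160 x 160 mm outside, walls 4 mm thick, rim 16 mm above the bench, floor about 4 mm thick; fixed. Origin under its centre on the bench. It stands to one side of the strainer, a rack of vials to the other
- tray_in (a point): centre of the tray's inner floor, on the floor's surface; x and y along its sides
- rack: yellow rack with capped vials, 100 x 140 mm, 72 mm tall, fixed; leave it alone. Origin under its centre
- cartridge: bystander: spare white filter cartridge standing upright, cylinder 45 mm across, 70 mm tall; origin at the centre of its underside
- oring: bystander: black rubber O-ring lying flat, 48 mm across, 6 mm thick; origin at the centre of its underside
- flask: bystander: small green glass flask with a narrow neck, 60 mm across, 112 mm tall; origin at the centre of its underside
- beaker: bystander: clear glass beaker, 68 mm across, 75 mm tall; origin at the centre of its underside
- washbottle: bystander: white plastic bottle with red cap, 60 mm across, 140 mm tall; origin at the centre of its underside
- jar: bystander: amber glass jar with white lid, 56 mm across, 70 mm tall; origin at the centre of its underside
- screwdriver: bystander: orange-handled screwdriver lying on the bench, 170 mm long; origin at its underside

How it is judged:
By the outcome, as a careful person would: the job done as asked, in the order asked, and still so for the second after the job is handed in, with the robot touching nothing.
It also fails if it takes over 72 s, if anything falls off the work surface, if the arm or the gripper's body presses on something with over 40 N, if the wrist force passes 120 N, or if a joint passes its speed limit or range.

## Working session

There is one attempt and no reset: what is moved stays moved. The work goes in short steps, Python scripts to look and compute and a tool call to move; the robot and the scene stay as the last step left them, time stands still between calls to the robot, and variables do not carry over. Pictures are saved under pics/ and viewed, at most 10 in all, crops included, and the job is handed in when it is done.

Besides the shell and the picture viewer there is one more tool, called as name(argument=value, ...) on one line, values as JSON. carry_out: Moves the arm, as the interface text tells. Its arguments: {"type":"object","properties":{"motion":{"type":"array","items":{"type":"array","items":{"type":"number"}}},"force":{"type":"number"}},"required":["motion"]}

```bash
mkdir -p pics; cat > h.py <<'E'
from cell import *
import numpy as np, cv2
def snap(n,f,crop=None,s=1):
    d=grab_frame(n); im=d["frame"]
    if crop: a,b,c,e=crop; im=im[b:e,a:c]
    if s!=1: im=cv2.resize(im,None,fx=s,fy=s,interpolation=cv2.INTER_CUBIC)
    cv2.imwrite("pics/"+f,im); np.savez("pics/"+f+".npz",**{k:np.array(d[k]) for k in("mtx","k1","extrinsics")})
    return d
def load(f): return dict(np.load("pics/"+f+".npz"))
def ray(d,u,v):
    E=d["extrinsics"]; p=cv2.undistortPoints(np.array([[[u,v]]],float),d["mtx"],np.array([float(d["k1"]),0,0,0]))[0,0]
    return E[:3,3],E[:3,:3]@np.array([p[0],-p[1],-1])
def atz(d,u,v,z):
    o,r=ray(d,u,v); return o+r*(z-o[2])/r[2]
def proj(d,P):
    E=d["extrinsics"]; q=E[:3,:3].T@(np.array(P,float)-E[:3,3]); x,y=q[0]/-q[2],-q[1]/-q[2]
    k=1+float(d["k1"])*(x*x+y*y); w=d["mtx"]@[x*k,y*k,1]; return w[:2]
E
python3 - <<'E'
from h import *
s=read_state(); print({k:np.round(s[k],3).tolist() for k in s})
a=snap("scene","a.png"); b=snap("side","b.png"); 
for d in(a,b): print(np.round(d["extrinsics"],3).tolist(),d["k1"],d["mtx"].tolist())
E
```

```text
{'time': 0.0, 'joint_positions': [53.222, 14.084, 89.324, -0.001, 76.701, -9.976], 'dq': [-0.061, 0.217, -0.047, -0.019, -0.016, -0.06], 'joint_efforts': [0.0, -42.951, -32.613, -0.0, 0.005, 0.0], 'ee_pos': [0.293, 0.58, 0.23], 'ee_rot': [[-0.893, 0.451, -0.001], [0.451, 0.893, -0.002], [0.0, -0.002, -1.0]], 'wrist_force': [-0.434, 0.101, -0.19], 'torque': [0.027, 0.003, -0.021], 'grasp_force': 0.0, 'width': 0.085}
[[-0.516, -0.567, 0.642, 1.116], [0.857, -0.338, 0.389, 0.374], [-0.004, 0.751, 0.66, 0.658], [0.0, 0.0, 0.0, 1.0]] -0.09500553754036757 [[383.29048588366226, 0.0, 316.7151434673542], [0.0, 383.29048588366226, 195.12727534454453], [0.0, 0.0, 1.0]]
[[-0.985, 0.142, -0.101, 0.463], [-0.174, -0.738, 0.652, 0.556], [0.018, 0.659, 0.751, 0.718], [0.0, 0.0, 0.0, 1.0]] 0.019811615139658123 [[384.63035892146667, 0.0, 325.1825509454382], [0.0, 384.63035892146667, 201.56806482851445], [0.0, 0.0, 1.0]]
```

View pics/a.png

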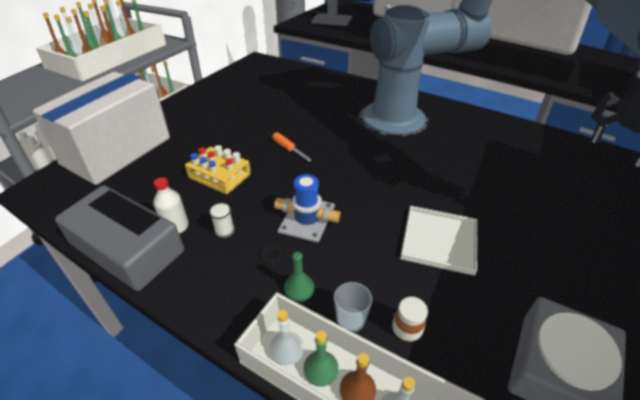

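View pics/b.png

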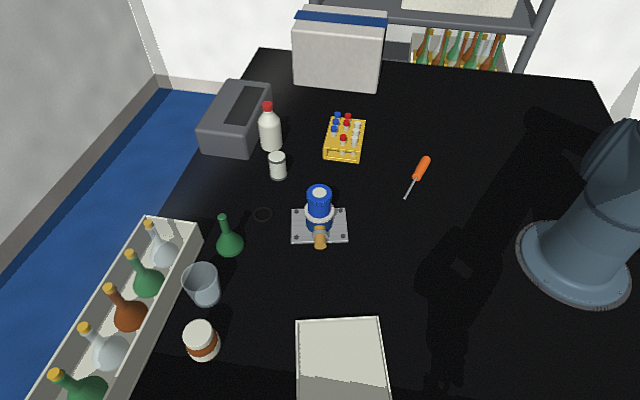

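Both views show the strainer: cap top near scene (306,181) / side (319,190), and the tray at scene (440,240) / side (342,360). I'll zoom in on the cap.

```bash
python3 - <<'E'
from h import *
A=cv2.imread("pics/a.png")[160:250,260:350]; B=cv2.imread("pics/b.png")[170:260,275:365]
cv2.imwrite("pics/c.png",cv2.resize(np.hstack([A,B]),None,fx=4.4,fy=4.4,interpolation=cv2.INTER_CUBIC))
a,b=load("a.png"),load("b.png")
def tri(p,q):
    (o,r),(o2,r2)=ray(a,*p),ray(b,*q); t=np.linalg.lstsq(np.c_[r,-r2],o2-o,rcond=None)[0]
    P,Q=o+r*t[0],o2+r2*t[1]; return np.round((P+Q)/2,4),np.linalg.norm(P-Q)
print(tri((306,181),(319,190)))
for p in [(412,208),(479,217),(475,271),(402,258)]: print(atz(a,*p,.016).round(3))
for p in [(295,318),(380,317),]: print(atz(b,*p,.016).round(3))
E
```

```text
(array([0.5626, 0.0095, 0.119 ]), np.float64(0.0038601632358574753))
[0.414 0.221 0.016]
[0.361 0.374 0.016]
[0.529 0.406 0.016]
[0.574 0.259 0.016]
[0.563 0.25  0.016]
[0.403 0.218 0.016]
```

View pics/c.png

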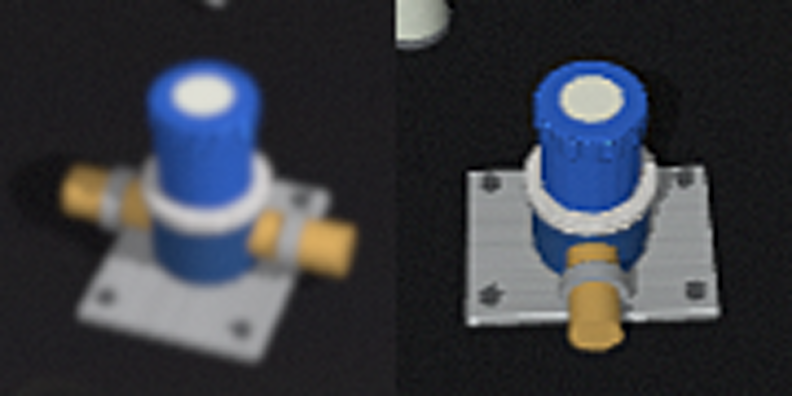

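```bash
python3 - <<'E'
from h import *
a,b=load("a.png"),load("b.png")
print(atz(a,306.4,181.8,.117).round(4),atz(b,319.5,192.3,.117).round(4))
E
```

```text
[0.5641 0.0127 0.117 ] [0.5606 0.0115 0.117 ]
```

carry_out(motion=[[1,-0.498,-0.388,0.03,0,0,2.09],[1,-0.498,-0.388,0.03,0,0,2.09],[1,-0.498,-0.388,0.03,0,0,2.09],[1,-0.498,-0.388,0.03,0,0,2.09],[1,-0.498,-0.388,0.03,0,0,2.09],[1,-0.498,-0.388,0.03,0,0,2.09],[1,-0.498,-0.388,0.03,0,0,2.09],[1,-0.498,-0.388,0.03,0,0,2.09],[1,-0.498,-0.388,0.03,0,0,2.09],[1,-0.498,-0.388,0.03,0,0,2.09],[1,-0.498,-0.388,0.03,0,0,2.09],[1,-0.498,-0.388,0.03,0,0,2.09]])

```text
time: 1.6
ee_pos: [0.5625, 0.0085, 0.2007]
ee_rot: [[0.835, 0.55, -0.001], [0.55, -0.835, 0.0], [-0.001, -0.001, -1.0]]
wrist_force: [-1.0, -0.2, 0.5]
width: 0.0853
grasp_force: 0.0
```

carry_out(motion=[[1,0,0,0,0,0,1.43],[1,0,0,0,0,0,1.43],[1,0,0,0,0,0,1.43],[1,0,0,0,0,0,1.43],[1,0,0,0,0,0,1.43],[1,0,0,0,0,0,1.43],[1,0,0,0,0,0,1.43],[1,0,0,0,0,0,1.43],[1,0,0,0,0,0,1.43],[1,0,0,0,0,0,1.43]])

```text
time: 2.85
ee_pos: [0.5624, 0.01, 0.2012]
ee_rot: [[0.665, -0.746, -0.0], [-0.746, -0.665, 0.0], [-0.0, 0.0, -1.0]]
wrist_force: [-0.1, -0.2, -0.0]
width: 0.0854
grasp_force: 0.0
```

```bash
python3 - <<'E'
from h import *
s=read_state(); print({k:np.round(s[k],4).tolist() for k in s})
d=snap("wrist","w.png"); print(np.round(d["extrinsics"],3).tolist(), proj(d,(.5626,.0095,.117)))
E
```

```text
{'time': 2.85, 'joint_positions': [-10.5347, 4.0648, 103.7271, 0.0033, 72.2226, 127.7453], 'dq': [-0.3284, -0.0664, -0.254, 0.0582, 0.1219, 0.7124], 'joint_efforts': [0.0633, -34.6428, -31.5831, 0.0019, 0.0023, -0.0119], 'ee_pos': [0.5624, 0.01, 0.2012], 'ee_rot': [[0.6655, -0.7464, -0.0002], [-0.7464, -0.6655, 0.0001], [-0.0002, 0.0001, -1.0]], 'wrist_force': [-0.0926, -0.2206, -0.0442], 'torque': [-0.0233, -0.0146, 0.0647], 'grasp_force': 0.0, 'width': 0.0854}
[[-0.746, 0.633, 0.207, 0.615], [-0.666, -0.709, -0.232, -0.049], [0.0, -0.311, 0.95, 0.343], [0.0, 0.0, 0.0, 1.0]] [316.26405912 201.32158995]
```

View pics/w.png

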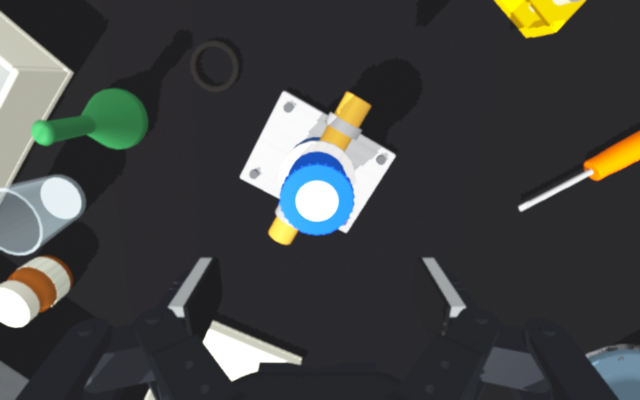

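The wrist view shows the cap's white disc at (317,201), within 1 px of prediction, so the TCP is above the cap axis. Next is descent and a light grip.

carry_out(motion=[[1,0,0,0.05,0,0,0],[1,0,0,0.09,0,0,0],[1,0,0,0.108,0,0,0],[1,0,0,0.115,0,0,0],[1,0,0,0.115,0,0,0],[0.6,0,0,0.115,0,0,0],[0.5,0,0,0.115,0,0,0],[0.45,0,0,0.115,0,0,0]], force=25)

```text
time: 3.9
ee_pos: [0.563, 0.0093, 0.0869]
ee_rot: [[0.663, -0.749, 0.001], [-0.749, -0.663, -0.0], [0.001, -0.001, -1.0]]
wrist_force: [-0.3, -0.1, -0.7]
width: 0.062
grasp_force: 0.0
```

carry_out(motion=[[0.3,0,0,0,0,0,0],[0.2,0,0,0,0,0,0],[0.1,0,0,0,0,0,0],[0.1,0,0,0,0,0,0]], force=25)

```text
time: 4.4
ee_pos: [0.5628, 0.0094, 0.0865]
ee_rot: [[0.663, -0.749, 0.0], [-0.749, -0.663, 0.0], [0.0, -0.0, -1.0]]
wrist_force: [-2.1, -0.3, 3.3]
width: 0.0533
grasp_force: 25.9
```

```bash
python3 - <<'E'
from h import *
s=read_state(); print({k:np.round(s[k],4).tolist() for k in s})
d=snap("side","s1.png",(260,130,420,260),4)
E
```

```text
{'time': 4.4, 'joint_positions': [-10.588, 12.7063, 107.361, 0.0088, 59.9107, 127.8906], 'dq': [0.0067, 0.1749, -0.0198, 0.0704, -0.0287, 0.0071], 'joint_efforts': [-0.435, -35.672, -26.9652, -0.1677, -0.1632, 0.0055], 'ee_pos': [0.5628, 0.0094, 0.0865], 'ee_rot': [[0.6628, -0.7488, 0.0004], [-0.7488, -0.6628, 0.0001], [0.0002, -0.0003, -1.0]], 'wrist_force': [-2.0846, -0.3317, 3.3436], 'torque': [0.1706, 0.0248, 0.0117], 'grasp_force': 25.9057, 'width': 0.0533}
```

View pics/s1.png

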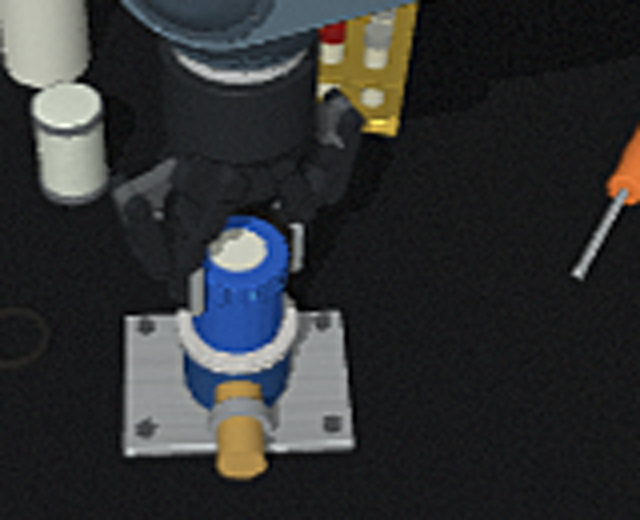

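Grip is on the ribbed ring at about 25 N (fingers either side of the cap), with low side forces. I'll start a short helical turn and check the force.

carry_out(motion=[[0.1,0,0,-0.0003,0,0,-0.07],[0.1,0,0,-0.0008,0,0,-0.175],[0.1,0,0,-0.0013,0,0,-0.3],[0.1,0,0,-0.0018,0,0,-0.436],[0.1,0,0,-0.0022,0,0,-0.524]], force=35)

```text
time: 5.08
ee_pos: [0.563, 0.009, 0.0887]
ee_rot: [[0.949, -0.314, 0.001], [-0.314, -0.949, -0.0], [0.001, 0.0, -1.0]]
wrist_force: [0.6, -0.2, 1.7]
width: 0.0531
grasp_force: 36.2
```

```bash
cat > st.py <<'E'
from h import *
s=read_state(); print(s["time"],np.round(s["ee_pos"],4),"F",np.round(s["wrist_force"],1),"T",np.round(s["torque"],2),s["grasp_force"],"w",s["width"],"q",np.round(s["joint_positions"],1),"yaw",np.degrees(np.arctan2(s["ee_rot"][1][0],s["ee_rot"][0][0])))
E
python3 st.py
```

```text
5.075 [0.563  0.009  0.0887] F [ 0.6 -0.2  1.7] T [-0.11 -0.05 -0.06] 36.23965501785278 w 0.0531288958345406 q [-10.6  12.5 107.3  -0.   60.1  97.7] yaw -18.291645023904515
```

carry_out(motion=[[0.1,0,0,-0.0006,0,0,-0.14],[0.1,0,0,-0.0012,0,0,-0.29],[0.1,0,0,-0.0018,0,0,-0.44],[0.1,0,0,-0.0024,0,0,-0.59],[0.1,0,0,-0.0031,0,0,-0.74],[0.1,0,0,-0.0037,0,0,-0.89],[0.1,0,0,-0.0043,0,0,-1.04],[0.1,0,0,-0.0049,0,0,-1.19],[0.1,0,0,-0.0055,0,0,-1.34],[0.1,0,0,-0.0062,0,0,-1.49],[0.1,0,0,-0.0068,0,0,-1.64],[0.1,0,0,-0.0072,0,0,-1.745]])

```text
time: 6.58
ee_pos: [0.563, 0.0092, 0.096]
ee_rot: [[0.144, 0.99, 0.001], [0.99, -0.144, -0.0], [-0.0, 0.001, -1.0]]
wrist_force: [-0.2, -0.5, 2.7]
width: 0.0528
grasp_force: 36.3
```

```bash
python3 st.py; python3 -c "
from h import *
snap('side','s2.png',(270,150,370,260),5)"
```

```text
6.575 [0.563  0.0092 0.096 ] F [-0.2 -0.5  2.7] T [ 0.09 -0.02 -0.  ] 36.25074863433838 w 0.05277743632024279 q [-10.6  11.9 107.2  -0.   60.9  -2.3] yaw 81.7226707864435
```

View pics/s2.png

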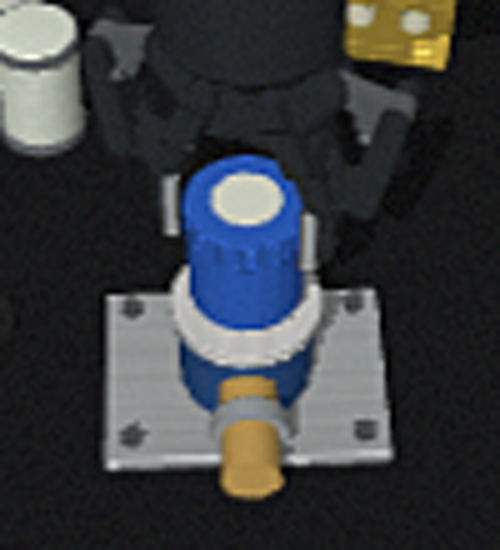

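The cap is rising with the fingers: the label went from (319.5,192.3) to about (319.4,189.6), which fits 9 mm of lift. I'll keep turning.

carry_out(motion=[[0.1,0,0,-0.0007,0,0,-0.17],[0.1,0,0,-0.0014,0,0,-0.34],[0.1,0,0,-0.0022,0,0,-0.52],[0.1,0,0,-0.0029,0,0,-0.7],[0.1,0,0,-0.0036,0,0,-0.87],[0.1,0,0,-0.0043,0,0,-1.05],[0.1,0,0,-0.0051,0,0,-1.22],[0.1,0,0,-0.0058,0,0,-1.4],[0.1,0,0,-0.0065,0,0,-1.57],[0.1,0,0,-0.0072,0,0,-1.75],[0.1,0,0,-0.008,0,0,-1.92],[0.1,0,0,-0.0086,0,0,-2.08]])

```text
time: 8.12
ee_pos: [0.5627, 0.0091, 0.1044]
ee_rot: [[-0.934, -0.357, 0.0], [-0.357, 0.934, -0.0], [0.0, -0.0, -1.0]]
wrist_force: [-1.6, 0.3, 2.5]
width: 0.053
grasp_force: 36.3
```

carry_out(motion=[[0.1,0,0,0,0,0,0],[0.4,0,0,0,0,0,0],[0.7,0,0,0,0,0,0],[0.7,0,0,0,0,0,0]])

```text
time: 8.62
ee_pos: [0.5624, 0.0093, 0.104]
ee_rot: [[-0.936, -0.353, -0.001], [-0.353, 0.936, 0.0], [0.0, 0.0, -1.0]]
wrist_force: [0.3, 0.6, -0.6]
width: 0.0725
grasp_force: 0.0
```

```bash
python3 st.py
```

```text
8.625 [0.5624 0.0093 0.104 ] F [ 0.3  0.6 -0.6] T [-0.03  0.06  0.02] 0.0 w 0.07252601829504415 q [ -10.6   11.2  107.     0.    61.8 -121.2] yaw -159.35074215831492
```

carry_out(motion=[[0.7,0,0,0,0,0,2.2],[0.7,0,0,0,0,0,2.2],[0.7,0,0,0,0,0,2.2],[0.7,0,0,0,0,0,2.2],[0.7,0,0,0,0,0,2.2],[0.7,0,0,0,0,0,2.2],[0.7,0,0,0,0,0,2.2],[0.7,0,0,0,0,0,2.2],[0.7,0,0,0,0,0,2.2],[0.7,0,0,0,0,0,2.2],[0.7,0,0,0,0,0,2.2],[0.7,0,0,0,0,0,2.2]])

```text
time: 10.12
ee_pos: [0.5626, 0.0093, 0.1042]
ee_rot: [[0.27, 0.963, -0.0], [0.963, -0.27, 0.0], [-0.0, -0.0, -1.0]]
wrist_force: [0.4, -0.1, 0.3]
width: 0.0724
grasp_force: 0.0
```

carry_out(motion=[[0.7,0,0,0,0,0,2.2],[0.7,0,0,0,0,0,2.2],[0.7,0,0,0,0,0,2.2],[0.7,0,0,0,0,0,2.2],[0.7,0,0,0,0,0,2.2],[0.7,0,0,0,0,0,2.2],[0.7,0,0,0,0,0,2.2],[0.7,0,0,0,0,0,2.2],[0.7,0,0,0,0,0,2.2],[0.7,0,0,0,0,0,2.2],[0.7,0,0,0,0,0,2.2],[0.7,0,0,0,0,0,2.2]])

```text
time: 11.62
ee_pos: [0.5626, 0.0093, 0.1042]
ee_rot: [[0.62, -0.785, -0.0], [-0.785, -0.62, 0.0], [-0.0, 0.0, -1.0]]
wrist_force: [-0.7, 1.4, -0.1]
width: 0.0726
grasp_force: 0.0
```

carry_out(motion=[[0.5,0,0,0,0,0,0],[0.4,0,0,0,0,0,0],[0.3,0,0,0,0,0,0],[0.2,0,0,0,0,0,0],[0.1,0,0,0,0,0,0],[0.1,0,0,0,0,0,0]], force=35)

```text
time: 12.38
ee_pos: [0.5626, 0.0093, 0.1044]
ee_rot: [[0.624, -0.781, -0.0], [-0.781, -0.624, -0.0], [0.0, 0.0, -1.0]]
wrist_force: [-2.2, 0.0, 2.1]
width: 0.0532
grasp_force: 36.3
```

```bash
python3 st.py
```

```text
12.375 [0.5626 0.0093 0.1044] F [-2.2  0.   2.1] T [-0.06  0.31  0.03] 36.27310395240784 w 0.0531785987357879 q [-10.6  11.1 107.   -0.   61.9 130.8] yaw -51.39536165012698
```

carry_out(motion=[[0.1,0,0,-0.0006,0,0,-0.14],[0.1,0,0,-0.0012,0,0,-0.29],[0.1,0,0,-0.0018,0,0,-0.44],[0.1,0,0,-0.0024,0,0,-0.59],[0.1,0,0,-0.0031,0,0,-0.74],[0.1,0,0,-0.0037,0,0,-0.89],[0.1,0,0,-0.0043,0,0,-1.04],[0.1,0,0,-0.0049,0,0,-1.19],[0.1,0,0,-0.0049,0,0,-1.19]])

```text
time: 13.5
ee_pos: [0.5629, 0.0094, 0.1094]
ee_rot: [[0.958, 0.287, 0.001], [0.287, -0.958, 0.0], [0.001, 0.0, -1.0]]
wrist_force: [-0.9, 0.7, 2.1]
width: 0.0529
grasp_force: 36.4
```

carry_out(motion=[[0.1,0,0,-0.0004,0,0,0],[0.1,0,0,-0.0004,0,0,0]])

```text
time: 13.75
ee_pos: [0.5629, 0.0094, 0.1095]
ee_rot: [[0.958, 0.288, 0.001], [0.288, -0.958, 0.0], [0.001, 0.0, -1.0]]
wrist_force: [1.7, 1.5, -0.6]
width: 0.053
grasp_force: 36.7
```

```bash
python3 st.py
```

```text
13.75 [0.5629 0.0094 0.1095] F [ 1.7  1.5 -0.6] T [ 0.08 -0.21  0.  ] 36.741875410079956 w 0.052990802538081604 q [-10.6  10.7 106.9   0.   62.4  62.7] yaw 16.709887116911098
```

carry_out(motion=[[0.1,0,0,-0.0002,0,0,-0.08],[0.1,0,0,-0.0004,0,0,-0.157],[0.1,0,0,-0.0004,0,0,-0.157]])

```text
time: 14.12
ee_pos: [0.5626, 0.0092, 0.1101]
ee_rot: [[0.901, 0.433, -0.0], [0.433, -0.901, -0.0], [-0.0, 0.0, -1.0]]
wrist_force: [-0.6, -0.1, 1.0]
width: 0.0529
grasp_force: 36.8
```

carry_out(motion=[[0.1,0,0,-0.0002,0,0,-0.08],[0.1,0,0,-0.0004,0,0,-0.157],[0.1,0,0,-0.0004,0,0,-0.157]])

```text
time: 14.5
ee_pos: [0.5627, 0.0092, 0.1105]
ee_rot: [[0.823, 0.568, 0.0], [0.568, -0.823, -0.0], [-0.0, 0.0, -1.0]]
wrist_force: [-1.3, 0.7, 2.9]
width: 0.0527
grasp_force: 36.8
```

carry_out(motion=[[0.1,0,0,-0.0003,0,0,-0.08],[0.1,0,0,-0.0006,0,0,-0.157],[0.1,0,0,-0.0006,0,0,-0.157]])

```text
time: 14.88
ee_pos: [0.5628, 0.0092, 0.1112]
ee_rot: [[0.724, 0.69, 0.0], [0.69, -0.724, -0.0], [0.0, 0.0, -1.0]]
wrist_force: [-0.2, -0.5, 2.9]
width: 0.0531
grasp_force: 36.8
```

carry_out(motion=[[0.1,0,0,-0.0002,0,0,-0.08],[0.1,0,0,-0.0005,0,0,-0.157],[0.1,0,0,-0.0005,0,0,-0.157]])

```text
time: 15.25
ee_pos: [0.5628, 0.0092, 0.1116]
ee_rot: [[0.607, 0.794, 0.0], [0.794, -0.607, -0.0], [0.0, 0.0, -1.0]]
wrist_force: [-0.3, -0.6, 0.8]
width: 0.0528
grasp_force: 36.8
```

carry_out(motion=[[0.1,0,0,-0.0004,0,0,0],[0.1,0,0,-0.0004,0,0,0]])

```text
time: 15.5
ee_pos: [0.5627, 0.0092, 0.1116]
ee_rot: [[0.606, 0.795, 0.0], [0.795, -0.606, -0.0], [0.0, 0.0, -1.0]]
wrist_force: [2.3, -0.6, -1.4]
width: 0.053
grasp_force: 36.9
```

carry_out(motion=[[0.1,0,0,0,0,0,-0.06],[0.1,0,0,0,0,0,-0.06]])

```text
time: 15.75
ee_pos: [0.5625, 0.0093, 0.1116]
ee_rot: [[0.557, 0.83, -0.0], [0.83, -0.557, -0.0], [-0.0, -0.0, -1.0]]
wrist_force: [0.7, -0.8, -0.6]
width: 0.0527
grasp_force: 36.8
```

carry_out(motion=[[0.1,0,0,0,0,0,-0.06],[0.1,0,0,0,0,0,-0.06]])

```text
time: 16.0
ee_pos: [0.5624, 0.0093, 0.1116]
ee_rot: [[0.507, 0.862, -0.001], [0.862, -0.507, -0.0], [-0.0, -0.001, -1.0]]
wrist_force: [0.9, -0.3, -1.1]
width: 0.0532
grasp_force: 36.8
```

carry_out(motion=[[0.1,0,0,-0.0002,0,0,-0.06],[0.1,0,0,-0.0002,0,0,-0.06]])

```text
time: 16.25
ee_pos: [0.5623, 0.0093, 0.1117]
ee_rot: [[0.455, 0.891, -0.001], [0.891, -0.455, -0.0], [-0.0, -0.001, -1.0]]
wrist_force: [1.1, -1.8, -2.8]
width: 0.053
grasp_force: 37.0
```

carry_out(motion=[[0.1,0,0,0,0,0,-0.06],[0.1,0,0,0,0,0,-0.06]])

```text
time: 16.5
ee_pos: [0.5623, 0.0093, 0.1117]
ee_rot: [[0.4, 0.916, -0.001], [0.916, -0.4, 0.0], [-0.0, -0.001, -1.0]]
wrist_force: [1.0, -0.5, -3.7]
width: 0.0528
grasp_force: 37.1
```

carry_out(motion=[[0.1,0,0,0,0,0,-0.06],[0.1,0,0,0,0,0,-0.06]])

```text
time: 16.75
ee_pos: [0.5623, 0.0094, 0.1117]
ee_rot: [[0.345, 0.939, -0.001], [0.939, -0.345, 0.0], [-0.0, -0.001, -1.0]]
wrist_force: [0.2, -0.4, -3.5]
width: 0.0526
grasp_force: 37.2
```

Good contrast now: −3.5 N of pull against the lip. I'll keep feeling for the notch in small steps.

carry_out(motion=[[0.1,0,0,0,0,0,-0.06],[0.1,0,0,0,0,0,-0.06]])

```text
time: 17.0
ee_pos: [0.5623, 0.0094, 0.1117]
ee_rot: [[0.288, 0.958, -0.001], [0.958, -0.288, 0.0], [-0.0, -0.001, -1.0]]
wrist_force: [0.2, -1.0, -3.2]
width: 0.0531
grasp_force: 37.2
```

carry_out(motion=[[0.1,0,0,0,0,0,-0.06],[0.1,0,0,0,0,0,-0.06]])

```text
time: 17.25
ee_pos: [0.5623, 0.0093, 0.1118]
ee_rot: [[0.23, 0.973, -0.001], [0.973, -0.23, 0.0], [-0.0, -0.001, -1.0]]
wrist_force: [-0.1, -1.6, -3.6]
width: 0.0535
grasp_force: 37.3
```

carry_out(motion=[[0.1,0,0,0,0,0,-0.06],[0.1,0,0,0,0,0,-0.06]])

```text
time: 17.5
ee_pos: [0.5623, 0.0094, 0.1118]
ee_rot: [[0.171, 0.985, -0.001], [0.985, -0.171, 0.0], [-0.0, -0.001, -1.0]]
wrist_force: [-0.2, 0.2, -3.1]
width: 0.0532
grasp_force: 37.3
```

carry_out(motion=[[0.1,0,0,0,0,0,-0.06],[0.1,0,0,0,0,0,-0.06]])

```text
time: 17.75
ee_pos: [0.5624, 0.0094, 0.112]
ee_rot: [[0.112, 0.994, -0.001], [0.994, -0.112, 0.0], [0.0, -0.001, -1.0]]
wrist_force: [-1.0, -0.9, -3.0]
width: 0.0526
grasp_force: 37.4
```

carry_out(motion=[[0.1,0,0,0,0,0,-0.06],[0.1,0,0,0,0,0,-0.06]])

```text
time: 18.0
ee_pos: [0.5625, 0.0095, 0.1122]
ee_rot: [[0.052, 0.999, -0.0], [0.999, -0.052, 0.0], [0.0, -0.001, -1.0]]
wrist_force: [-1.9, -0.6, -1.8]
width: 0.0527
grasp_force: 37.5
```

carry_out(motion=[[0.1,0,0,0,0,0,-0.06],[0.1,0,0,0,0,0,-0.06]])

```text
time: 18.25
ee_pos: [0.5632, 0.0094, 0.113]
ee_rot: [[-0.008, 1.0, 0.001], [1.0, 0.008, -0.0], [-0.0, 0.001, -1.0]]
wrist_force: [-2.0, -0.6, 3.4]
width: 0.0527
grasp_force: 37.9
```

Fz jumped to +3.4 N and the tool rose about 1 mm, so this is the notch. I'll go 3° further in and lift carefully.

carry_out(motion=[[0.1,0,0,-0.0004,0,0,-0.05],[0.1,0,0,-0.0012,0,0,-0.05],[0.1,0,0,-0.0012,0,0,-0.05]])

```text
time: 18.62
ee_pos: [0.5636, 0.0093, 0.1142]
ee_rot: [[-0.058, 0.998, 0.003], [0.998, 0.058, -0.0], [-0.0, 0.002, -1.0]]
wrist_force: [0.5, 0.1, 3.6]
width: 0.0528
grasp_force: 37.9
```

carry_out(motion=[[0.1,0,0,-0.001,0,0,0],[0.1,0,0,-0.002,0,0,0],[0.1,0,0,-0.002,0,0,0]])

```text
time: 19.0
ee_pos: [0.5632, 0.0092, 0.1157]
ee_rot: [[-0.06, 0.998, 0.001], [0.998, 0.06, -0.0], [-0.0, 0.001, -1.0]]
wrist_force: [2.7, -0.1, 2.8]
width: 0.0528
grasp_force: 37.9
```

carry_out(motion=[[0.1,0,0,-0.001,0,0,0],[0.1,0,0,-0.002,0,0,0],[0.1,0,0,-0.002,0,0,0]])

```text
time: 19.38
ee_pos: [0.5627, 0.0092, 0.1174]
ee_rot: [[-0.06, 0.998, 0.0], [0.998, 0.06, -0.0], [-0.0, 0.0, -1.0]]
wrist_force: [2.1, -0.1, 2.9]
width: 0.0528
grasp_force: 37.9
```

carry_out(motion=[[0.1,0,0,-0.002,0,0,0],[0.1,0,0,-0.004,0,0,0],[0.1,0,0,-0.007,0,0,0],[0.1,0,0,-0.011,0,0,0],[0.1,0,0,-0.011,0,0,0]])

```text
time: 20.0
ee_pos: [0.5622, 0.0094, 0.128]
ee_rot: [[-0.06, 0.998, -0.001], [0.998, 0.06, 0.0], [0.0, -0.001, -1.0]]
wrist_force: [0.1, -0.2, -1.6]
width: 0.053
grasp_force: 37.6
```

carry_out(motion=[[0.1,0,0,-0.01,0,0,0],[0.1,0,0,-0.025,0,0,0],[0.1,0,0,-0.045,0,0,0],[0.1,0,0,-0.06,0,0,0],[0.1,0,0,-0.065,0,0,0]])

```text
time: 20.62
ee_pos: [0.5635, 0.0092, 0.1954]
ee_rot: [[-0.06, 0.998, 0.003], [0.998, 0.06, -0.001], [-0.001, 0.003, -1.0]]
wrist_force: [0.1, -0.3, -1.0]
width: 0.053
grasp_force: 37.6
```

```bash
python3 st.py; python3 -c "
from h import *
A=snap('scene','t.png')['frame'][90:290,240:500]; B=snap('side','u.png')['frame'][130:400,220:480]
cv2.imwrite('pics/v.png',cv2.resize(np.hstack([np.vstack([A,np.zeros((70,260,3),np.uint8)]),B]),None,fx=1.53,fy=1.53,interpolation=cv2.INTER_CUBIC))"
```

```text
20.625 [0.5635 0.0092 0.1954] F [ 0.1 -0.3 -1. ] T [ 0.01  0.01 -0.04] 37.55045771598816 w 0.05297567220619722 q [-10.6   4.5 104.    0.   71.4 -14. ] yaw 93.44212388171638
```

View pics/v.png

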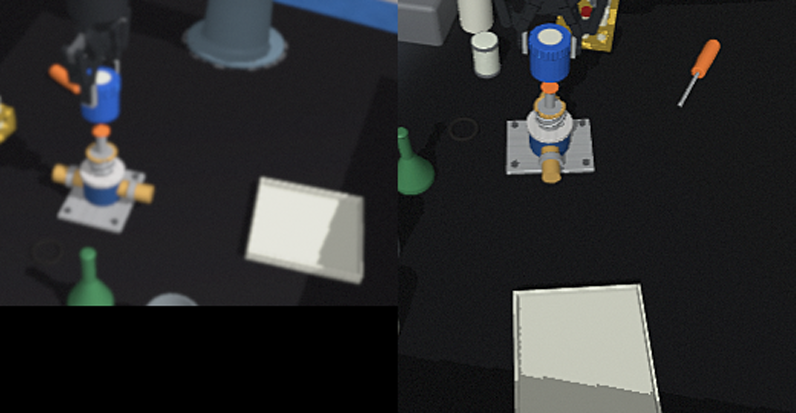

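The cap is off and clear, held level between the fingers; the spring stem is left on the strainer. The tray is free of obstacles, so I'll move there.

carry_out(motion=[[0.1,0,0,-0.02,0,0,0],[0.1,0.02,-0.005,-0.03,0,0,0],[0.1,0.055,-0.013,-0.03,0,0,0],[0.1,0.1,-0.024,-0.03,0,0,0],[0.1,0.145,-0.035,-0.03,0,0,0],[0.1,0.19,-0.046,-0.03,0,0,0],[0.1,0.235,-0.057,-0.03,0,0,0],[0.1,0.275,-0.066,-0.02,0,0,0],[0.1,0.3,-0.072,0,0,0,0],[0.1,0.311,-0.075,0.03,0,0,0],[0.1,0.311,-0.075,0.06,0,0,0],[0.1,0.311,-0.075,0.06,0,0,0]])

```text
time: 22.22
ee_pos: [0.4666, 0.3154, 0.1312]
ee_rot: [[-0.061, 0.998, -0.005], [0.998, 0.061, -0.002], [-0.002, -0.005, -1.0]]
wrist_force: [-0.1, -0.1, -2.3]
width: 0.053
grasp_force: 37.5
```

carry_out(motion=[[0.1,0,0,0.03,0,0,0],[0.1,0,0,0.06,0,0,0],[0.1,0,0,0.08,0,0,0],[0.1,0,0,0.09,0,0,0],[0.1,0,0,0.095,0,0,0],[0.1,0,0,0.095,0,0,0]])

```text
time: 22.98
ee_pos: [0.4696, 0.3154, 0.0388]
ee_rot: [[-0.06, 0.998, 0.001], [0.998, 0.06, 0.0], [0.0, 0.001, -1.0]]
wrist_force: [0.5, 0.5, -1.6]
width: 0.0529
grasp_force: 37.6
```

```bash
python3 st.py; python3 -c "
from h import *
snap('scene','p.png',(370,170,510,290),4.5)"
```

```text
22.975 [0.4696 0.3154 0.0388] F [ 0.5  0.5 -1.6] T [-0.01  0.05 -0.01] 37.56871998310089 w 0.052931244628903716 q [ 22.4  17.5 107.5  -0.   54.9  19. ] yaw 93.43097463687221
```

View pics/p.png

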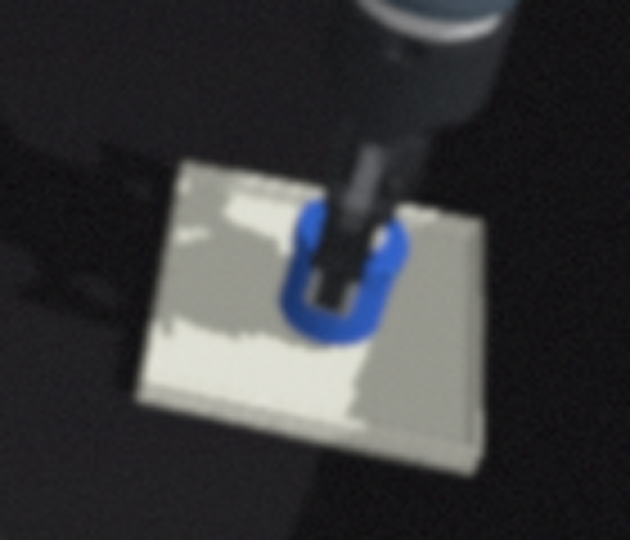

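The cap sits over the middle of the tray, well inside the walls. I'll lower it by feel.

carry_out(motion=[[0.1,0,0,0.003,0,0,0],[0.1,0,0,0.005,0,0,0],[0.1,0,0,0.006,0,0,0],[0.1,0,0,0.0065,0,0,0],[0.1,0,0,0.0065,0,0,0]])

```text
time: 23.65
ee_pos: [0.4691, 0.3152, 0.0318]
ee_rot: [[-0.06, 0.998, -0.0], [0.998, 0.06, -0.0], [-0.0, -0.0, -1.0]]
wrist_force: [-0.0, -0.7, -0.7]
width: 0.0528
grasp_force: 37.6
```

carry_out(motion=[[0.1,0,0,0.0005,0,0,0],[0.1,0,0,0.001,0,0,0],[0.1,0,0,0.001,0,0,0]])

```text
time: 24.02
ee_pos: [0.4691, 0.3152, 0.0307]
ee_rot: [[-0.06, 0.998, -0.0], [0.998, 0.06, -0.0], [-0.0, -0.0, -1.0]]
wrist_force: [-0.4, 0.5, -1.0]
width: 0.0528
grasp_force: 37.6
```

carry_out(motion=[[0.1,0,0,0.0005,0,0,0],[0.1,0,0,0.0005,0,0,0]])

```text
time: 24.28
ee_pos: [0.4692, 0.3152, 0.0303]
ee_rot: [[-0.06, 0.998, 0.0], [0.998, 0.06, -0.0], [-0.0, 0.0, -1.0]]
wrist_force: [0.7, -0.4, -1.7]
width: 0.0529
grasp_force: 37.6
```

carry_out(motion=[[0.1,0,0,0.0006,0,0,0],[0.1,0,0,0.0006,0,0,0]])

```text
time: 24.52
ee_pos: [0.4692, 0.3154, 0.0302]
ee_rot: [[-0.06, 0.998, -0.0], [0.998, 0.06, 0.0], [0.0, -0.0, -1.0]]
wrist_force: [-2.4, -1.0, 5.2]
width: 0.0532
grasp_force: 38.0
```

carry_out(motion=[[0.1,0,0,0.0006,0,0,0],[0.1,0,0,0.0006,0,0,0]])

```text
time: 24.78
ee_pos: [0.4692, 0.3154, 0.0302]
ee_rot: [[-0.06, 0.998, -0.0], [0.998, 0.06, -0.0], [-0.0, -0.0, -1.0]]
wrist_force: [-5.4, -1.9, 10.6]
width: 0.0528
grasp_force: 38.5
```

Contact with the floor. I'll ease off the pressure, open slowly and retreat.

carry_out(motion=[[0.1,0,0,-0.001,0,0,0],[0.1,0,0,-0.001,0,0,0],[0.25,0,0,-0.001,0,0,0],[0.4,0,0,-0.001,0,0,0],[0.6,0,0,-0.001,0,0,0],[0.8,0,0,-0.001,0,0,0],[0.8,0,0,-0.001,0,0,0]], force=20)

```text
time: 25.65
ee_pos: [0.4692, 0.3152, 0.0301]
ee_rot: [[-0.06, 0.998, -0.0], [0.998, 0.06, -0.0], [-0.0, -0.0, -1.0]]
wrist_force: [0.4, -0.7, 0.2]
width: 0.0766
grasp_force: 0.0
```

carry_out(motion=[[0.8,0,0,-0.01,0,0,0],[0.8,0,0,-0.03,0,0,0],[0.8,0,0,-0.06,0,0,0],[0.8,0,0,-0.1,0,0,0],[0.8,0,0,-0.14,0,0,0],[0.8,0,0,-0.16,0,0,0],[0.8,0,0,-0.16,0,0,0],[0.8,0,0,-0.16,0,0,0]])

```text
time: 26.65
ee_pos: [0.4682, 0.3148, 0.1884]
ee_rot: [[-0.06, 0.998, -0.003], [0.998, 0.06, -0.001], [-0.001, -0.003, -1.0]]
wrist_force: [-0.2, 0.9, 0.2]
width: 0.0765
grasp_force: 0.0
```

```bash
python3 st.py; python3 -c "
from h import *
snap('scene','z.png')"
```

```text
26.65 [0.4682 0.3148 0.1884] F [-0.2  0.9  0.2] T [ 0.02 -0.01  0.01] 0.0 w 0.07651088213568327 q [ 22.4   5.2 104.   -0.   71.   19. ] yaw 93.43703431113605
```

View pics/z.png

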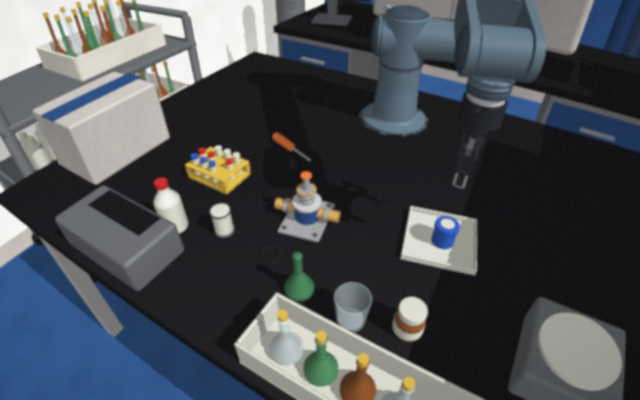

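The cap stands upright in the tray at (446,232), label up, and everything else is where it was.

```bash
python3 -c "
from cell import *
print(sign_off())"
```

```text
the job is handed in; nothing more can be done
None
```

The blue cap is unscrewed and stands upright on its rim, grip on top, near the middle of the white tray; vertical force readings stayed under 4 N while it was still on, the bystanders look unmoved, and the job was handed in after about 27 s.

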